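Swap spent headset packs for charged ones

ROBOT

A 6-joint arm with a two-finger parallel gripper is mounted at the origin on the work surface. World frame = base frame: x ahead of the robot, y to its left, z up, the work surface at z = 0. Lengths are in m, angles in rad, forces in N, time in s.
With the tool pointing down it reaches from about 0.375 to 0.9 m from the base axis. Payload 3.1 kg.
Tool frame: the origin (TCP) lies on the front face of the gripper's body, between the roots of the fingers; the fingertips stand 70 mm ahead of it and the grasp point (between the pads) lies 51 mm ahead of it; z points along the fingers, y is the line along which they close (so a half turn about z gives the same grasp; the last joint's range is limited). The gripper opens to 87 mm and grips with 3 to 60 N. Pads are 19 mm wide; open, the fingers measure 117 mm over their backs; the gripper's body (75 mm by 190 mm) begins 51 mm behind the grasp point.
Start: joints at [-1.48, 0.527, 1.433, -0, 1.181, -0.178], TCP at [0.166, -0.603, 0.292] pointing down, gripper open.
Joint ranges: [-3.08, 3.08], [-0.75, 2.2], [0.22, 2.44], [-1.43, 4.57], [0, 2.65], [-2.85, 2.85]. Speed limits (rad/s): [2.79, 2.79, 3.14, 3.14, 3.14, 3.14].

INTERFACE

Orientations are given as a unit quaternion [x, y, z, w].
In Python, from rig import robot, cams, ticket gives the robot as it stands. The module is installed in compiled form; this text tells all that it offers.
- The arm moves only by the shell command python3 -m crank 'ROWS' [FORCE]. ROWS is JSON, a list of rows, each a list of 7 numbers: the shift along the tool's x, y, z in cm, then the turn, a rotation vector about the tool's x, y, z in rad, then the closure, from 0 (fully open) to 1 (shut). A call has 1 to 5 rows; each row shifts and turns the commanded pose from where the row before left it, along the tool's axes as they then stand; what a row does not reach is not made up. A row lasts 1/8 s, in which the tool goes at most 62.5 mm and 10.7 degrees, less where a joint would pass 70% of its speed; a pose out of reach is approached as far as the arm can. A call is refused whole if a number of a shift passes 6.25 or a number of a turn 0.188, either way. A call with a gripper value outside its range is refused whole. The fingers move at their own pace and stop on an object; FORCE is the grip in N (left out, the last holds). Time passes only in rows, so rows that do not move let the fingers close. It gives the time, the measured TCP pose, the force, the opening and the grip force at its end, in the units of the state.
- robot.get_obs(): the state, without advancing time (a new reading comes with each control period).
- cams.camera(name): name is "side" or "top"; returns the picture (384x512x3 uint8, red, green, blue); there is no depth.
- cams.camera_info(name): a dict with "intrinsics" (3x3 intrinsics, pixels), "pose" (4x4, takes a point from camera to world coordinates). Camera axes: x right, y down, z forward; pixel columns grow to the right and rows downward; lengths in m; the calibration is good to about 2 mm. A picture is of the moment at which its call begins. camera_info takes no time and is no camera call.
- ticket.hand_in(): hands the job in; it is judged then, once.
The state is a dict: "time": time; "q": joint angles; "joint_velocities": joint speeds; "joint_torque": joint torques, N m; "position": TCP position; "tool_rot": TCP orientation; "ft_force": force on the tool from outside, world axes, zero at the start; "moment": the same for the moment, N m; "grip_width": finger opening in m; "grip_force": force on a finger pad.
Only numpy, scipy, OpenCV 4.12 (cv2) and the standard library are available. Lean on these libraries where they do the work, as an engineer would, in place of code of your own. Each camera call takes 0.05 s, during which the arm holds its last target. There are 200 camera calls.

TASK

The packs of both headsets are flat, so swap them over: the charged blue pack (all bars green) goes on the blue headset's pack rest, the charged orange pack on the orange headset's pack rest, and the two spent packs (one red bar) on the two charging pads, one on each, whichever you like. Every place is taken, so use the empty green mat to park a pack on the way. Set each pack down, do not drop it, and leave it flat, centred and lengthwise on its place, either end first.

Things in the scene. Friction and masses are not known exactly. Their poses are not given: they have to be found in the camera images.
- blue_charged: belt battery pack, a rounded dark-grey brick 100 mm long (x) x 50 mm wide (y) x 28 mm high, about 220 g, rigid, with blue bumpers on both ends and on top a gauge of four bars: all four lit green (charged). Origin: centre of its underside, z up. Loose; grip it across its 50 mm width. At the start it lies on one of the two charging pads.
- blue_spent: belt battery pack, a rounded dark-grey brick 100 mm long (x) x 50 mm wide (y) x 28 mm high, about 220 g, rigid, with blue bumpers on both ends and on top a gauge of four bars: one bar lit red, three dark (spent). Origin: centre of its underside, z up. Loose; grip it across its 50 mm width. At the start it lies on the blue headset's pack rest.
- orange_charged: belt battery pack, a rounded dark-grey brick 100 mm long (x) x 50 mm wide (y) x 28 mm high, about 220 g, rigid, with orange bumpers on both ends and on top a gauge of four bars: all four lit green (charged). Origin: centre of its underside, z up. Loose; grip it across its 50 mm width. At the start it lies on one of the two charging pads.
- orange_spent: belt battery pack, a rounded dark-grey brick 100 mm long (x) x 50 mm wide (y) x 28 mm high, about 220 g, rigid, with orange bumpers on both ends and on top a gauge of four bars: one bar lit red, three dark (spent). Origin: centre of its underside, z up. Loose; grip it across its 50 mm width. At the start it lies on the orange headset's pack rest.
- blue_stand: blue headset's stand, fixed. Its front is the pack rest, a flat rimless slab 130 (x) x 90 (y) mm, top 12 mm above the table, border blue. Origin: on the table under the rest's centre; a pack in place has its length along x. Behind it, 120 to 350 mm along +x and 98 mm either side, is the black headset with blue trim, 116 mm tall: keep the gripper off it.
- orange_stand: orange headset's stand, fixed. Its front is the pack rest, a flat rimless slab 130 (x) x 90 (y) mm, top 12 mm above the table, border orange. Origin: on the table under the rest's centre; a pack in place has its length along x. Behind it, 120 to 350 mm along +x and 98 mm either side, is the black headset with orange trim, 116 mm tall: keep the gripper off it.
- white_pad: white wireless charging pad, fixed: a flat slab 120 mm long (x) x 90 mm wide (y), top 12 mm above the table, no rim, with a printed border and ring. Origin: on the table under its centre; a pack lying in place has its length along x. At the start a charged pack lies on it.
- black_pad: black wireless charging pad, fixed: a flat slab 120 mm long (x) x 90 mm wide (y), top 12 mm above the table, no rim, with a printed border and ring. Origin: on the table under its centre; a pack lying in place has its length along x. At the start a charged pack lies on it.
- mat: sea-green gridded bench mat, fixed, 140 mm (x) x 100 mm (y) x 3 mm thick, empty at the start: a free spot for one pack. Origin: on the table under its centre.

How it is judged:
By the outcome, as a careful person would: the job done as asked, in the order asked, and still so for the second after the job is handed in, with the robot touching nothing.
It also fails if it takes over 122 s, if anything falls off the work surface, if the arm or the gripper's body presses on something with over 40 N, if the wrist force passes 120 N, or if a joint passes its speed limit or range.

## Working session

There is one attempt and no reset: what is moved stays moved. The work goes in short steps, Python scripts to look and compute and a shell command to move; the robot and the scene stay as the last step left them, time stands still between calls to the robot, and variables do not carry over. Pictures are saved under pics/ and viewed, at most 14 in all, crops included, and the job is handed in when it is done.

```bash
mkdir -p pics; python3 - <<'E'
from rig import robot,cams
import cv2,numpy as np
for n in("top","side"):
    cv2.imwrite(f"pics/{n}0.png",cams.camera(n)[:,:,::-1]); i=cams.camera_info(n); print(n,np.round(i["intrinsics"],1).tolist(),np.round(i["pose"],3).tolist())
o=robot.get_obs();print(o["time"],o["position"],o["tool_rot"],o["grip_width"])
E
```

```text
top [[365.8, 0.0, 255.6], [0.0, 365.8, 193.4], [0.0, 0.0, 1.0]] [[0.001, -0.999, 0.048, 0.478], [-1.0, -0.001, 0.004, 0.015], [-0.004, -0.048, -0.999, 1.148], [0.0, 0.0, 0.0, 1.0]]
side [[437.4, 0.0, 255.2], [0.0, 437.4, 182.8], [0.0, 0.0, 1.0]] [[-0.915, -0.245, 0.319, 0.093], [-0.403, 0.553, -0.729, 0.968], [0.002, -0.796, -0.605, 0.867], [0.0, 0.0, 0.0, 1.0]]
0.1 [ 0.16593667 -0.60201584  0.29135938] [ 9.90985784e-01  1.33963367e-01  3.51486566e-05 -9.96018496e-04] 0.08709376961457357
```

View pics/top0.png

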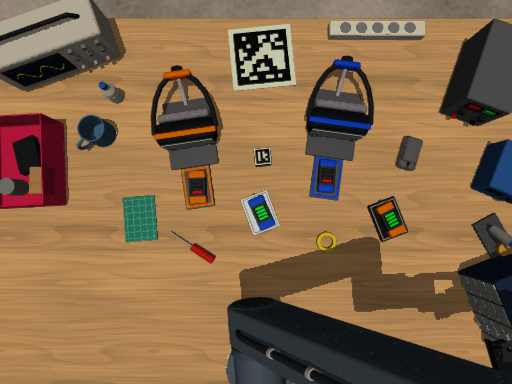

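View pics/side0.png

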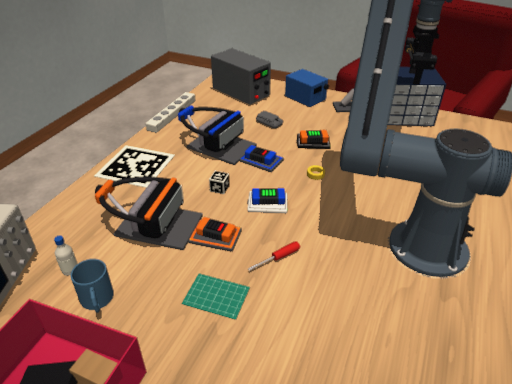

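The top view shows orange_spent on the orange rest (197,187), blue_charged on the white pad (260,212) and blue_spent on the blue rest (326,178). It also shows orange_charged on the black pad (388,218) and the mat at (140,218). The side view agrees. Next I'll fit the outlines.

```bash
cat > h.py <<'E'
from rig import robot,cams
import cv2,numpy as np
def pix2w(n,uv,z):
    i=cams.camera_info(n);K=np.array(i["intrinsics"]);T=np.array(i["pose"])
    d=(T[:3,:3]@np.linalg.inv(K)@np.c_[np.reshape(uv,(-1,2)),np.ones(len(np.reshape(uv,(-1,2))))].T).T
    return T[:3,3]+d*((z-T[2,3])/d[:,2])[:,None]
def w2pix(n,p):
    i=cams.camera_info(n);K=np.array(i["intrinsics"]);T=np.array(i["pose"])
    c=(np.reshape(p,(-1,3))-T[:3,3])@T[:3,:3]@K.T
    return c[:,:2]/c[:,2:]
def rect(mask,z,box):
    m=np.zeros_like(mask);x0,y0,x1,y1=box;m[y0:y1,x0:x1]=mask[y0:y1,x0:x1]
    m=cv2.morphologyEx(m,cv2.MORPH_OPEN,np.ones((2,2)))
    p=np.argwhere(m)[:,::-1].astype(float)
    w=pix2w("top",p,z)[:,:2]
    c,s,a=cv2.minAreaRect((w*1000).astype(np.float32))
    if s[0]<s[1]: s=s[::-1];a-=90
    return np.round(c,1),np.round(s,1),round((a+90)%180-90,1)
E
python3 - <<'E'
from h import *
im=cv2.imread("pics/top0.png");H=cv2.cvtColor(im,cv2.COLOR_BGR2HSV);h,s,v=cv2.split(H)
u=lambda m:m.astype(np.uint8)
blue=u((h>105)&(h<125)&(s>150)&(v>60));org=u((h<14)&(s>205)&(v>130))
grn=u((h>65)&(h<95)&(s>100));wht=u((s<50)&(v>170));dark=u((v<75))
print("mat",rect(grn,.003,(115,185,165,250)))
print("white",rect(wht,.012,(235,185,285,240)))
print("black",rect(dark,.012,(362,190,415,243)))
print("blue",rect(blue,.012,(300,158,350,205)))
print("orange",rect(org,.012,(175,164,220,212)))
print("bluecharged",rect(blue,.034,(235,185,285,240)))
print("orgcharged",rect(org,.034,(362,190,415,243)))
a=cv2.resize(im[150:245,120:280],None,fx=5,fy=5,interpolation=cv2.INTER_CUBIC)
b=cv2.resize(im[150:245,285:420],None,fx=5,fy=5,interpolation=cv2.INTER_CUBIC)
cv2.imwrite("pics/a.png",a);cv2.imwrite("pics/b.png",b)
E
```

```text
mat (array([452.5, 378.3]), array([138. ,  98.5]), 5.3)
white (array([471.5,   3.7]), array([116.6,  87. ]), 20.6)
black (array([ 453.9, -386.7]), array([118.1,  83.9]), 20.6)
blue (array([ 579.7, -203.4]), array([122.1,  84.4]), -7.9)
orange (array([566.4, 203.3]), array([70.3, 25.5]), 8.6)
bluecharged (array([471.3,  -0.8]), array([98.6, 47.5]), 24.1)
orgcharged (array([ 451.1, -394.2]), array([97. , 46.5]), 26.7)
```

View pics/a.png

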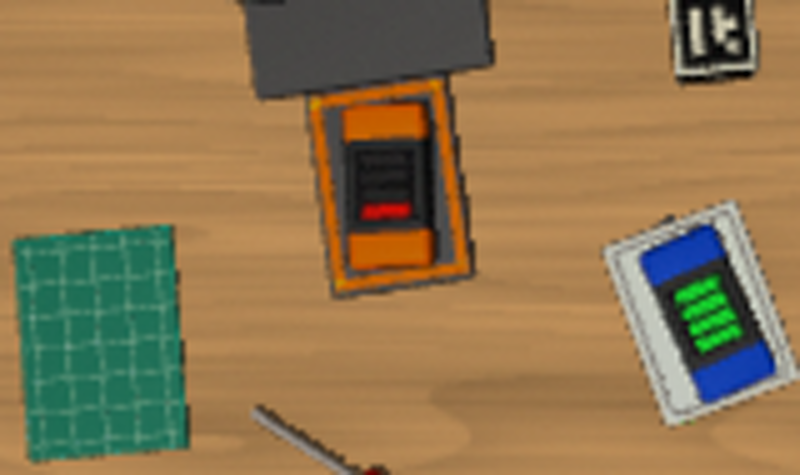

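View pics/b.png

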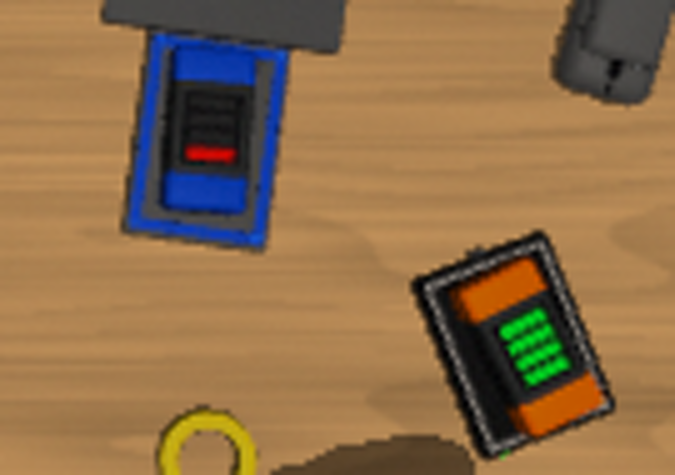

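```bash
python3 - <<'E'
from h import *
D={"orest":(.012,120,[(308,97),(446,80),(473,272),(336,297)]),
"opack_sp":(.036,120,[(343,108),(426,104),(432,266),(348,271)]),
"white":(.012,120,[(605,248),(738,202),(797,377),(672,425)]),
"bpack_ch":(.036,120,[(640,252),(715,226),(775,372),(703,403)]),
"mat":(.003,120,[(13,240),(172,226),(188,446),(32,460)]),
"brest":(.012,285,[(150,33),(288,52),(264,250),(122,232)]),
"bpack_sp":(.036,285,[(176,50),(256,55),(245,213),(165,206)]),
"black":(.012,285,[(414,281),(543,233),(612,407),(487,460)]),
"opack_ch":(.034,285,[(452,292),(530,257),(605,405),(537,438)])}
for k,(z,x0,c) in D.items():
    p=(np.array(c)+.5)/5-.5+[x0,150]
    w=pix2w("top",p,z)[:,:2]*1000
    l=(w[0]+w[1]-w[2]-w[3])/2; q=(w[0]+w[3]-w[1]-w[2])/2
    print(k,np.round(w.mean(0),1),"yaw",round(np.degrees(np.arctan2(l[1],l[0])),1),"wyaw",round(np.degrees(np.arctan2(q[1],q[0]))-90,1),np.round([np.hypot(*l),np.hypot(*q)]))
E
```

```text
orest [553.  199.3] yaw 8.5 wyaw 8.8 [124.  87.]
opack_sp [550.9 197.5] yaw 2.4 wyaw 3.1 [99. 51.]
white [474.5   4.8] yaw 19.8 wyaw 20.1 [116.  85.]
bpack_ch [474.4   1.9] yaw 22.6 wyaw 21.2 [97. 48.]
mat [455.4 381. ] yaw 5.5 wyaw 5.1 [138.  99.]
brest [ 581.3 -199.3] yaw -7.9 wyaw -7.5 [125.  88.]
bpack_sp [ 585.6 -197.6] yaw -4.5 wyaw -4.3 [96. 49.]
black [ 455.1 -388.7] yaw 21.1 wyaw 21.6 [117.  85.]
opack_ch [ 453.8 -391.2] yaw 27.9 wyaw 24.8 [101.  49.]
```

```bash
cat > go.py <<'E'
import sys
from h import *
from scipy.spatial.transform import Rotation as R
# usage: go.py x y z(mm TCP) yaw(deg): remaining shift in tool axes (cm) and turn (rad)
x,y,z,yaw=map(float,sys.argv[1:5]);o=robot.get_obs();r=R.from_quat(o["tool_rot"])
d=r.inv().apply(np.array([x,y,z])/1000-o["position"])*100
t=(r.inv()*R.from_euler("z",yaw,degrees=True)*R.from_quat([1,0,0,0])).as_rotvec()
print("t",round(o["time"],2),"pos",np.round(o["position"]*1000,1),"shift",np.round(d,2),"turn",np.round(t,3),"F",np.round(o["ft_force"],1),"w",round(o["grip_width"]*1000,1),"g",round(o["grip_force"],1),"q",np.round(o["q"],2))
E
python3 go.py 551 198 180 2.5
```

```text
t 0.1 pos [ 165.9 -602.   291.4] shift [ 58.36 -66.88  11.29] turn [-0.002 -0.     0.225] F [-0.7 -0.8  0. ] w 87.1 g 0.0 q [-1.48  0.53  1.43 -0.    1.18 -0.18]
```

```bash
python3 -m crank '[[3.65,-4.18,0.7,0,0,0,0],[3.65,-4.18,0.7,0,0,0,0],[3.65,-4.18,0.7,0,0,0,0],[3.65,-4.18,0.7,0,0,0,0],[3.65,-4.18,0.7,0,0,0,0]]' 20; python3 go.py 551 198 180 2.5
```

```text
time: 0.72
position: [0.2869, -0.3508, 0.2569]
tool_rot: [0.991, 0.134, 0.0, -0.0]
ft_force: [0.4, 0.1, -0.5]
grip_width: 0.0867
grip_force: 0.0
t 0.72 pos [ 286.9 -350.8  256.9] shift [ 40.01 -45.92   7.71] turn [-0.    -0.     0.225] F [ 0.4  0.1 -0.5] w 86.7 g 0.0 q [-1.13  0.35  1.89  0.    0.9   0.17]
```

```bash
python3 -m crank '[[3.65,-4.18,0.7,0,0,0,0],[3.65,-4.18,0.7,0,0,0,0],[3.65,-4.18,0.7,0,0,0,0],[3.65,-4.18,0.7,0,0,0,0],[3.65,-4.18,0.7,0,0,0,0]]' >/dev/null; python3 -m crank '[[3.65,-4.18,0.7,0,0,0,0],[3.65,-4.18,0.7,0,0,0,0],[3.65,-4.18,0.7,0,0,0,0],[3.65,-4.18,0.7,0,0,0,0],[3.65,-4.18,0.7,0,0,0,0]]' >/dev/null;  python3 -m crank '[[3.5,-4.1,0.7,0,0,0,0],[0,0,0,0,0,0.11,0],[0,0,0,0,0,0.115,0],[0,0,0,0,0,0,0]]' >/dev/null; python3 go.py 551 198 86 2.5
```

```text
t 2.48 pos [549.9 196.4 179.8] shift [ 0.13 -0.16  9.38] turn [0.    0.001 0.002] F [0.4 0.  0.6] w 86.7 g 0.0 q [ 0.15  0.62  1.63 -0.    0.89  1.68]
```

```bash
python3 -m crank '[[0.1,-0.15,5,0,0,0,0],[0,0,3,0,0,0,0],[0,0,1.4,0,0,0,0],[0,0,0,0,0,0,0]]' 25 >/dev/null; python3 go.py 551 198 86 2.5;python3 -m crank '[[0,0,0,0,0,0,1],[0,0,0,0,0,0,1],[0,0,0,0,0,0,1],[0,0,0,0,0,0,1]]' 25 |tail -2;python3 -m crank '[[0,0,0,0,0,0,1],[0,0,0,0,0,0,1]]' 25 >/dev/null; python3 go.py 551 198 86 2.5
```

```text
t 2.98 pos [550.8 197.5  85.6] shift [ 0.02 -0.05 -0.04] turn [0.    0.002 0.001] F [ 0.4 -0.1  1.4] w 87.0 g 0.0 q [0.15 0.77 1.67 0.   0.7  1.68]
grip_width: 0.055
grip_force: 0.0
t 3.73 pos [551.2 197.6  86.6] shift [-0.02 -0.04  0.06] turn [ 0.    -0.     0.001] F [-0.3 -1.   3.6] w 50.2 g 25.0 q [ 0.15  0.77  1.67 -0.    0.7   1.68]
```

```bash
python3 -m crank '[[0,0,-1,0,0,0,1],[0,0,-3,0,0,0,1],[0,0,-3,0,0,0,1],[0,0,0,0,0,0,1]]' >/dev/null; python3 go.py 454 380 150 5
```

```text
t 4.22 pos [552.5 198.1 158.5] shift [ -9.05 -18.6    0.82] turn [-0.001 -0.005 -0.043] F [-0.1 -0.6 -2.5] w 50.1 g 25.0 q [0.15 0.66 1.64 0.   0.84 1.68]
```

```bash
python3 -m crank '[[-1.8,-3.7,0.2,0,0,0,1],[-2.2,-4.5,0.2,0,0,0,1],[-2.2,-4.5,0.2,0,0,0,1],[-1.8,-3.7,0.2,0,0,0,1],[-1,-2.2,0,0,0,-0.043,1]]' >/dev/null;python3 -m crank '[[0,0,0,0,0,0,1],[0,0,3,0,0,0,1],[0,0,2,0,0,0,1],[0,0,1,0,0,0,1]]' >/dev/null; python3 go.py 454 380 77 5
```

```text
t 5.35 pos [452.7 378.2  86.4] shift [ 0.15 -0.17  0.94] turn [ 0.002  0.003 -0.002] F [ 0.4 -0.1 -2.5] w 49.5 g 25.0 q [ 0.51  0.78  1.66 -0.    0.71  1.99]
```

```bash
python3 -m crank '[[0,0,0.5,0,0,0,1],[0,0,0.3,0,0,0,1],[0,0,0.1,0,0,0,1],[0,0,0,0,0,0,1]]' >/dev/null; python3 go.py 454 380 77 5
```

```text
t 5.85 pos [453.3 379.8  79.7] shift [ 0.07 -0.02  0.27] turn [-0.    -0.001 -0.   ] F [ 0.5 -0.8 -2.3] w 49.6 g 25.0 q [0.51 0.79 1.66 0.   0.7  1.99]
```

```bash
python3 -m crank '[[0,0,0.1,0,0,0,1],[0,0,0.1,0,0,0,1],[0,0,0,0,0,0,1]]' >/dev/null; python3 go.py 454 380 77 5;  python3 -m crank '[[0,0,0.05,0,0,0,1],[0,0,0.05,0,0,0,1],[0,0,0,0,0,0,1]]' >/dev/null; python3 go.py 454 380 77 5
```

```text
t 6.22 pos [453.1 379.7  77.6] shift [ 0.09 -0.02  0.06] turn [-0. -0. -0.] F [-0.7 -0.2  1.1] w 50.0 g 25.0 q [ 0.51  0.79  1.66 -0.    0.69  1.99]
t 6.6 pos [453.2 379.7  77.6] shift [ 0.09 -0.02  0.06] turn [-0.    -0.001 -0.   ] F [-1.2 -0.5  7.5] w 50.0 g 25.0 q [ 0.51  0.79  1.66 -0.    0.69  1.99]
```

```bash
python3 -m crank '[[0,0,0,0,0,0,0.6],[0,0,0,0,0,0,0],[0,0,0,0,0,0,0],[0,0,0,0,0,0,0]]' |tail -2; python3 -m crank '[[0,0,-2,0,0,0,0],[0,0,-4,0,0,0,0],[0,0,-3,0,0,0,0],[0,0,0,0,0,0,0]]' >/dev/null; python3 go.py 454 -391 170 26
```

```text
grip_width: 0.0721
grip_force: 0.0
t 7.6 pos [454.7 380.6 170. ] shift [-6.77 76.86 -0.28] turn [-0.002 -0.007 -0.367] F [-0.2  0.2 -1. ] w 86.8 g 0.0 q [0.51 0.64 1.62 0.   0.87 1.99]
```

```bash
for i in 1; do python3 -m crank '[[-0.4,4.5,0,0,0,0,0],[-0.5,5.6,0,0,0,0,0],[-0.5,5.6,0,0,0,0,0],[-0.5,5.6,0,0,0,0,0],[-0.5,5.6,0,0,0,0,0]]'>/dev/null; python3 -m crank '[[-0.5,5.6,0,0,0,0,0],[-0.5,5.6,0,0,0,0,0],[-0.5,5.6,0,0,0,0,0],[-0.5,5.6,0,0,0,0,0],[-0.5,5.6,0,0,0,0,0]]'>/dev/null; python3 -m crank '[[-0.5,5.6,0,0,0,0,0],[-0.5,5.6,0,0,0,0,0],[-0.5,5.6,0,0,0,0,0],[-0.3,4.5,0,0,0,0,0],[0,0,0,0,0,-0.12,0]]'>/dev/null; python3 -m crank '[[0,0,0,0,0,-0.12,0],[0,0,0,0,0,-0.12,0],[0,0,0,0,0,0,0]]'>/dev/null; done; python3 go.py 453 -391 86 26
python3 - <<'E'
from h import *
im=cams.camera("top")[:,:,::-1];cv2.imwrite("pics/top1.png",im)
s=cams.camera("side")[:,:,::-1];cv2.imwrite("pics/side1.png",s)
cv2.imwrite("pics/c.png",cv2.resize(im[150:250,110:280],None,fx=4,fy=4,interpolation=cv2.INTER_CUBIC))
E
```

```text
t 9.85 pos [ 452.  -385.   165.6] shift [-0.17  0.6   7.96] turn [-0.001  0.    -0.009] F [ 0.4 -0.2  0.4] w 87.0 g 0.0 q [-0.89  0.65  1.62  0.    0.87  0.23]
```

View pics/c.png

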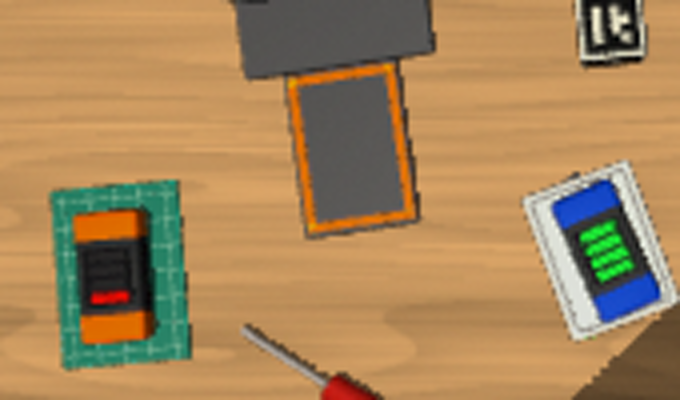

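The orange spent pack lies centred and lengthwise on the mat (crop 112,275), and the orange rest is now empty at crop (352,148). Next I'll take orange_charged.

```bash
python3 -m crank '[[-0.1,0.5,3.5,0,0,0,0],[0,0,3,0,0,0,0],[0,0,1.4,0,0,0,0],[0,0,0,0,0,0,0]]' 25 >/dev/null; python3 go.py 453 -391 86 26;python3 -m crank '[[0,0,0,0,0,0,1],[0,0,0,0,0,0,1],[0,0,0,0,0,0,1],[0,0,0,0,0,0,1]]' 25 |tail -2;python3 -m crank '[[0,0,0,0,0,0,1],[0,0,0,0,0,0,1]]' 25 >/dev/null; python3 go.py 453 -391 86 26;python3 -m crank '[[0,0,-1,0,0,0,1],[0,0,-3,0,0,0,1],[0,0,-4,0,0,0,1],[0,0,0,0,0,0,1]]' >/dev/null; python3 go.py 553 200 160 8.6
```

```text
t 10.45 pos [ 453.3 -389.8   86.4] shift [-0.08  0.1   0.04] turn [-0.002  0.    -0.008] F [-0.1  0.5 -0.6] w 87.0 g 0.0 q [-0.9   0.78  1.64  0.    0.73  0.23]
grip_width: 0.0548
grip_force: 0.0
t 11.2 pos [ 454.  -390.9   87.7] shift [-0.1  -0.03  0.17] turn [ 0.002 -0.    -0.007] F [ 0.8 -1.6  2.8] w 49.9 g 24.9 q [-0.9   0.78  1.64 -0.    0.72  0.23]
t 11.7 pos [ 454.7 -391.3  170.2] shift [ 34.42 -49.07   0.79] turn [ 0.005 -0.002  0.297] F [ 0.4 -1.2 -2.4] w 49.7 g 24.9 q [-0.9   0.65  1.6   0.    0.88  0.23]
```

```bash
python3 -m crank '[[2,-2.85,0,0,0,0,1],[2.87,-4.09,0,0,0,0,1],[3,-4.28,0,0,0,0,1],[3,-4.28,0,0,0,0,1],[3,-4.28,0,0,0,0,1]]'>/dev/null;  python3 -m crank '[[3,-4.28,0,0,0,0,1],[3,-4.28,0,0,0,0,1],[3,-4.28,0,0,0,0,1],[3,-4.28,0,0,0,0,1],[3,-4.28,0,0,0,0,1]]'>/dev/null; python3 -m crank '[[3,-4.28,0,0,0,0,1],[2,-2.85,0,0,0,0,1],[0,0,0,0,0,0.15,1],[0,0,0,0,0,0.147,1],[0,0,0,0,0,0,1]]'>/dev/null;  python3 go.py 553 200 100 8.6
```

```text
t 13.57 pos [549.1 191.8 165.9] shift [ 0.54 -0.75  6.58] turn [-0.     0.004  0.002] F [ 0.5 -0.  -2.4] w 49.7 g 24.9 q [0.14 0.64 1.65 0.   0.86 1.56]
```

```bash
python3 -m crank '[[0.5,-0.7,2.5,0,0,0,1],[0,0,3,0,0,0,1],[0,0,1.2,0,0,0,1],[0,0,0,0,0,0,1]]'>/dev/null;  python3 go.py 553 200 88 8.6
python3 - <<'E'
from h import *
im=cams.camera("top")[:,:,::-1];s=cams.camera("side")[:,:,::-1]
cv2.imwrite("pics/d.png",cv2.resize(s[160:280,140:290],None,fx=4,fy=4,interpolation=cv2.INTER_CUBIC))
E
```

```text
t 14.07 pos [553.4 199.1  99.2] shift [-0.02 -0.1   1.12] turn [0.    0.003 0.   ] F [-0.7  0.8 -3.1] w 49.9 g 24.9 q [0.16 0.75 1.66 0.   0.73 1.58]
```

View pics/d.png

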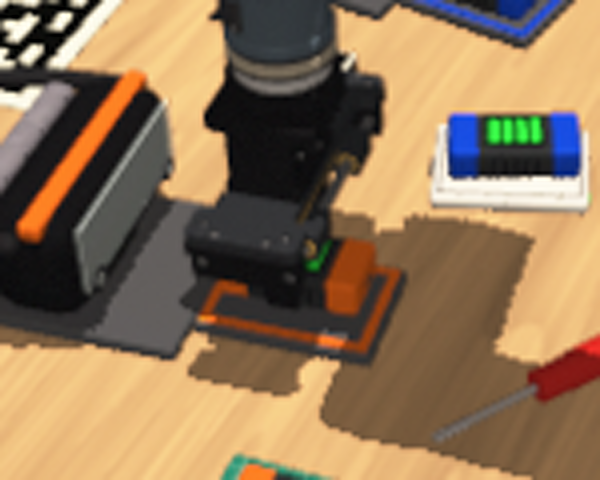

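The pack hangs over the orange rest, aligned with its border (crop 345,270), so I'll lower it.

```bash
python3 -m crank '[[0,-0.1,0.6,0,0,0,1],[0,0,0.3,0,0,0,1],[0,0,0.1,0,0,0,1],[0,0,0.1,0,0,0,1],[0,0,0,0,0,0,1]]'>/dev/null;  python3 go.py 553 200 87 8.6; python3 -m crank '[[0,0,0.1,0,0,0,1],[0,0,0.05,0,0,0,1],[0,0,0,0,0,0,1]]' >/dev/null; python3 go.py 553 200 87 8.6
```

```text
t 14.8 pos [554.1 200.4  89.2] shift [-0.12  0.02  0.22] turn [ 0.  0. -0.] F [-0.6  0.4 -3.4] w 49.5 g 24.9 q [ 0.16  0.77  1.66 -0.    0.71  1.58]
t 15.18 pos [554.1 200.4  87.8] shift [-0.11  0.02  0.08] turn [-0. -0. -0.] F [-0.1  0.4 -2.5] w 50.1 g 24.9 q [0.16 0.77 1.66 0.   0.71 1.58]
```

```bash
python3 -m crank '[[0,0,0.05,0,0,0,1],[0,0,0.05,0,0,0,1],[0,0,0,0,0,0,1]]' >/dev/null; python3 go.py 553 200 87 8.6; python3 -m crank '[[0,0,0.05,0,0,0,1],[0,0,0.05,0,0,0,1],[0,0,0,0,0,0,1]]' >/dev/null; python3 go.py 553 200 87 8.6
```

```text
t 15.55 pos [554.1 200.4  87.7] shift [-0.12  0.03  0.07] turn [ 0. -0. -0.] F [-1.2  0.2  5.2] w 49.9 g 24.9 q [ 0.16  0.77  1.66 -0.    0.71  1.58]
t 15.93 pos [554.1 200.4  87.7] shift [-0.11  0.03  0.07] turn [ 0.    -0.001 -0.   ] F [-3.7 -0.2 11.5] w 49.7 g 24.9 q [ 0.16  0.77  1.66 -0.    0.71  1.58]
```

```bash
python3 -m crank '[[0,0,-0.1,0,0,0,0.9],[0,0,0,0,0,0,0],[0,0,0,0,0,0,0],[0,0,0,0,0,0,0],[0,0,0,0,0,0,0]]' |tail -2; python3 -m crank '[[0,0,-2,0,0,0,0],[0,0,-4,0,0,0,0],[0,0,-3,0,0,0,0],[0,0,0,0,0,0,0]]' >/dev/null; python3 go.py 585 -198 165 -4.4
```

```text
grip_width: 0.0811
grip_force: 0.0
t 17.05 pos [555.6 200.7 179.2] shift [-3.06 39.86  1.4 ] turn [-0.001 -0.006  0.227] F [-0.1  0.2  0.4] w 86.9 g 0.0 q [0.16 0.63 1.62 0.   0.89 1.58]
```

```bash
python3 -m crank '[[-0.3,4,0,0,0,0,0],[-0.4,5.3,0,0,0,0,0],[-0.4,5.3,0.3,0,0,0,0],[-0.4,5.3,0.3,0,0,0,0],[-0.4,5.3,0.3,0,0,0,0]]'>/dev/null; python3 -m crank '[[-0.4,5.3,0.3,0,0,0,0],[-0.4,5.3,0.2,0,0,0,0],[-0.3,4,0,0,0,0,0],[0,0,0,0,0,0.115,0],[0,0,0,0,0,0.112,0]]'>/dev/null; python3 -m crank '[[0,0,0,0,0,0,0]]'>/dev/null; python3 go.py 585 -198 86 -4.4
python3 - <<'E'
from h import *
im=cams.camera("top")[:,:,::-1]
cv2.imwrite("pics/e.png",cv2.resize(im[150:245,120:280],None,fx=5,fy=5,interpolation=cv2.INTER_CUBIC))
E
```

```text
t 18.43 pos [ 583.1 -197.5  161.2] shift [0.22 0.05 7.52] turn [-0.001  0.002  0.   ] F [ 0.5 -0.8  0.6] w 87.1 g 0.0 q [-0.51  0.68  1.56  0.    0.9   1.14]
```

View pics/e.png

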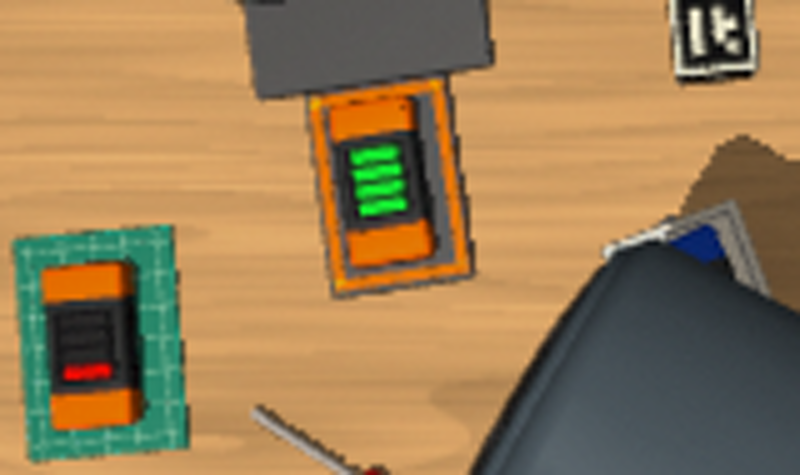

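orange_charged lies lengthwise on the orange rest, with its centre near crop (382,180) and the rest's at (391,186). I'll put a number on that offset and pick up blue_spent.

```bash
python3 - <<'E'
from h import *
p=(np.array([(330,100),(414,95),(435,258),(350,265)])+.5)/5-.5+[120,150]
print(pix2w("top",p,.036).mean(0))
E
python3 -m crank '[[0.2,0.05,3.2,0,0,0,0],[0,0,3,0,0,0,0],[0,0,1.2,0,0,0,0],[0,0,0,0,0,0,0]]' 25 >/dev/null; python3 go.py 585 -198 86 -4.4;python3 -m crank '[[0,0,0,0,0,0,1],[0,0,0,0,0,0,1],[0,0,0,0,0,0,1],[0,0,0,0,0,0,1]]' 25 |tail -2;python3 -m crank '[[0,0,0,0,0,0,1],[0,0,0,0,0,0,1]]' 25 >/dev/null; python3 go.py 585 -198 86 -4.4;python3 -m crank '[[0,0,-1,0,0,0,1],[0,0,-3,0,0,0,1],[0,0,-4,0,0,0,1],[0,0,0,0,0,0,1]]' >/dev/null; python3 go.py 454 -388 160 21
```

```text
[0.55561076 0.20058777 0.036     ]
t 18.98 pos [ 585.3 -197.8   87.8] shift [-0.03  0.02  0.18] turn [-0.001  0.002  0.001] F [-0.1  0.2 -0.7] w 86.4 g 0.0 q [-0.51  0.8   1.58 -0.    0.76  1.14]
grip_width: 0.0549
grip_force: 0.0
t 19.73 pos [ 585.9 -198.4   89.1] shift [-0.09 -0.03  0.31] turn [ 0. -0. -0.] F [-0.2 -0.2  2.5] w 49.9 g 25.0 q [-0.51  0.79  1.58 -0.    0.76  1.14]
t 20.23 pos [ 587.6 -199.2  172.2] shift [-11.88  19.85   1.2 ] turn [ 0.004 -0.006 -0.444] F [-0.4  0.2 -1.6] w 50.0 g 25.0 q [-0.51  0.67  1.55  0.    0.92  1.14]
```

```bash
python3 -m crank '[[-1.7,2.85,0,0,0,0,1],[-2.3,3.8,0,0,0,0,1],[-2.4,4.1,0,0,0,0,1],[-2.4,4.1,0,0,0,0,1],[-2.1,3.4,0,0,0,0,1]]'>/dev/null;  python3 -m crank '[[-0.9,1.5,0,0,0,-0.1,1],[0,0,0,0,0,-0.12,1],[0,0,0,0,0,-0.12,1],[0,0,0,0,0,-0.104,1],[0,0,0,0,0,0,1]]'>/dev/null;  python3 go.py 454 -388 100 21
```

```text
t 21.48 pos [ 452.3 -385.4  167.5] shift [0.07 0.32 6.75] turn [-0.003  0.001 -0.001] F [ 0.4  0.1 -1.4] w 49.8 g 25.0 q [-0.89  0.65  1.61  0.    0.88  0.31]
```

```bash
python3 -m crank '[[0.1,0.3,3,0,0,0,1],[0,0,3,0,0,0,1],[0,0,1,0,0,0,1],[0,0,0.5,0,0,0,1],[0,0,0,0,0,0,1]]'>/dev/null;  python3 go.py 454 -388 88.5 21;  python3 -m crank '[[0,0,0.2,0,0,0,1],[0,0,0.1,0,0,0,1],[0,0,0,0,0,0,1]]'>/dev/null;  python3 go.py 454 -388 88.5 21
```

```text
t 22.1 pos [ 455.1 -388.7   94.1] shift [-0.08 -0.11  0.56] turn [ 0.001 -0.    -0.   ] F [ 0.3 -0.8 -1.8] w 49.7 g 25.0 q [-0.89  0.77  1.63  0.    0.74  0.31]
t 22.48 pos [ 455.  -388.6   91.1] shift [-0.07 -0.09  0.26] turn [ 0.001 -0.     0.   ] F [ 0.  -0.2 -2.9] w 49.6 g 25.0 q [-0.89  0.77  1.64  0.    0.73  0.31]
```

```bash
python3 -m crank '[[0,-0.1,0.1,0,0,0,1],[0,0,0.1,0,0,0,1],[0,0,0,0,0,0,1]]'>/dev/null;  python3 go.py 454 -388 88.5 21;  python3 -m crank '[[0,0,0.05,0,0,0,1],[0,0,0.05,0,0,0,1],[0,0,0,0,0,0,1]]'>/dev/null;  python3 go.py 454 -388 88.5 21
```

```text
t 22.85 pos [ 454.5 -387.4   89.1] shift [-0.06  0.04  0.06] turn [-0.  0.  0.] F [-1.2  1.6  1. ] w 49.7 g 25.0 q [-0.89  0.78  1.64  0.    0.73  0.31]
t 23.23 pos [ 454.5 -387.4   89. ] shift [-0.07  0.04  0.05] turn [0. 0. 0.] F [-1.8  2.5  8.4] w 49.9 g 25.0 q [-0.89  0.78  1.64 -0.    0.73  0.31]
```

Contact made. I'll release and go to blue_charged on the white pad.

```bash
python3 -m crank '[[0,0,-0.1,0,0,0,0.9],[0,0,0,0,0,0,0],[0,0,0,0,0,0,0],[0,0,0,0,0,0,0],[0,0,0,0,0,0,0]]' |tail -2; python3 -m crank '[[0,0,-2,0,0,0,0],[0,0,-4,0,0,0,0],[0,0,-3,0,0,0,0],[0,0,0,0,0,0,0]]' >/dev/null; python3 go.py 473.5 1 165 22.5
```

```text
grip_width: 0.0814
grip_force: 0.0
t 24.35 pos [ 455.6 -388.8  181.3] shift [ 15.65 -35.75   1.45] turn [ 0.006 -0.002 -0.026] F [ 0.8 -0.3 -0.8] w 86.8 g 0.0 q [-0.89  0.63  1.6   0.    0.9   0.31]
```

```bash
python3 -m crank '[[1.6,-3.6,0,0,0,0,0],[2.1,-4.8,0.2,0,0,0,0],[2.1,-4.8,0.2,0,0,0,0],[2.1,-4.8,0.2,0,0,0,0],[2.1,-4.8,0.2,0,0,0,0]]'>/dev/null; python3 -m crank '[[2.1,-4.8,0.2,0,0,0,0],[2,-4.6,0,0,0,0,0],[1.5,-3.5,0,0,0,-0.026,0],[0,0,0,0,0,0,0]]'>/dev/null; python3 go.py 473.5 1 86 22.5
python3 - <<'E'
from h import *
im=cams.camera("top")[:,:,::-1]
cv2.imwrite("pics/f.png",cv2.resize(im[150:245,285:420],None,fx=5,fy=5,interpolation=cv2.INTER_CUBIC))
E
```

```text
t 25.48 pos [470.9   4.1 167.8] shift [0.14 0.4  8.18] turn [-0.002  0.002  0.005] F [ 0.3 -1.2  0.1] w 87.0 g 0.0 q [-0.23  0.54  1.92  0.    0.68  0.94]
```

View pics/f.png

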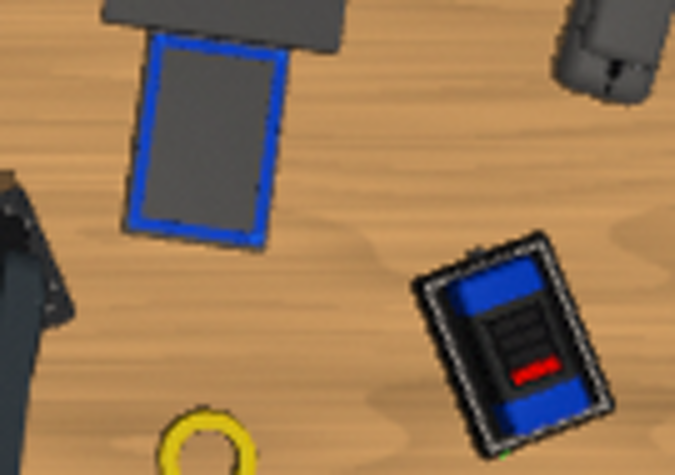

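blue_spent is centred and lengthwise on the black pad (crop 520,345), and the blue rest is empty at crop (206,142). Next is blue_charged.

```bash
python3 -m crank '[[0.1,0.4,3.8,0,0,0,0],[0,0,3,0,0,0,0],[0,0,1.3,0,0,0,0],[0,0,0,0,0,0,0]]' 25 >/dev/null; python3 go.py 473.5 1 86 22.5;python3 -m crank '[[0,0,0,0,0,0,1],[0,0,0,0,0,0,1],[0,0,0,0,0,0,1],[0,0,0,0,0,0,1]]' 25 |tail -2;python3 -m crank '[[0,0,0,0,0,0,1],[0,0,0,0,0,0,1]]' 25 >/dev/null; python3 go.py 473.5 1 86 22.5;python3 -m crank '[[0,0,-1,0,0,0,1],[0,0,-3,0,0,0,1],[0,0,-4,0,0,0,1],[0,0,0,0,0,0,1]]' >/dev/null; python3 go.py 581 -200 160 -7.8
```

```text
t 26.02 pos [474.2  -2.5  86.9] shift [ 0.06 -0.35  0.09] turn [-0.001  0.002 -0.001] F [ 0.4 -0.3  0.1] w 86.9 g 0.0 q [-0.24  0.7   1.95 -0.    0.49  0.94]
grip_width: 0.0549
grip_force: 2.0
t 26.77 pos [474.4  -1.4  88.1] shift [ 0.01 -0.26  0.21] turn [-0.  0.  0.] F [-0.8  3.   6.3] w 50.1 g 24.9 q [-0.24  0.7   1.95  0.    0.49  0.94]
t 27.27 pos [476.2  -2.2 170.1] shift [ 2.1  22.28  1.11] turn [ 0.003 -0.006  0.529] F [ 0.2 -0.6 -3.4] w 49.9 g 24.8 q [-0.24  0.53  1.92 -0.    0.69  0.94]
```

```bash
python3 -m crank '[[0.3,3,0,0,0,0,1],[0.4,4.2,0,0,0,0,1],[0.4,4.2,0,0,0,0,1],[0.4,4.2,0,0,0,0,1],[0.3,3.8,0,0,0,0,1]]'>/dev/null;  python3 -m crank '[[0.3,2.9,0,0,0,0.07,1],[0,0,0,0,0,0.15,1],[0,0,0,0,0,0.15,1],[0,0,0,0,0,0.159,1],[0,0,0,0,0,0,1]]'>/dev/null;  python3 go.py 581 -200 100 -7.8
```

```text
t 28.52 pos [ 578.4 -199.4  165.9] shift [0.28 0.03 6.59] turn [-0.001  0.003  0.002] F [ 0.1 -0.5 -2.6] w 50.1 g 24.8 q [-0.51  0.67  1.57 -0.    0.9   1.19]
```

```bash
python3 -m crank '[[0.2,0,3,0,0,0,1],[0,0,3,0,0,0,1],[0,0,1,0,0,0,1],[0,0,0.4,0,0,0,1],[0,0,0,0,0,0,1]]'>/dev/null;  python3 go.py 581 -200 87.5 -7.8;  python3 -m crank '[[0,0,0.1,0,0,0,1],[0,0,0.1,0,0,0,1],[0,0,0,0,0,0,1]]'>/dev/null;  python3 go.py 581 -200 87.5 -7.8
```

```text
t 29.15 pos [ 581.7 -200.2   94.2] shift [-0.07 -0.01  0.67] turn [ 0.    -0.001  0.001] F [ 1.2 -0.1 -2.2] w 49.8 g 24.8 q [-0.51  0.78  1.59 -0.    0.77  1.19]
t 29.52 pos [ 581.5 -200.    92.1] shift [-0.05  0.01  0.46] turn [ 0.    -0.001  0.   ] F [-0.4 -0.4 -1.6] w 49.7 g 24.8 q [-0.51  0.79  1.59  0.    0.76  1.19]
```

```bash
python3 -m crank '[[0,0,0.2,0,0,0,1],[0,0,0.1,0,0,0,1],[0,0,0,0,0,0,1]]'>/dev/null;  python3 go.py 581 -200 87.5 -7.8;  python3 -m crank '[[0,0,0.05,0,0,0,1],[0,0,0.05,0,0,0,1],[0,0,0,0,0,0,1]]'>/dev/null;  python3 go.py 581 -200 87.5 -7.8
```

```text
t 29.9 pos [ 581.2 -199.9   88.6] shift [-0.02  0.01  0.11] turn [-0.  0. -0.] F [-0.4  0.5 -3.1] w 49.8 g 24.8 q [-0.51  0.79  1.59  0.    0.76  1.19]
t 30.27 pos [ 581.4 -200.    88.1] shift [-0.04  0.01  0.06] turn [ 0. -0. -0.] F [-0.8  1.3  0.7] w 50.1 g 24.8 q [-0.51  0.79  1.59  0.    0.76  1.19]
```

```bash
python3 -m crank '[[0,0,0.05,0,0,0,1],[0,0,0,0,0,0,1]]'|grep ft;python3 -m crank '[[0,0,0,0,0,0,0.9],[0,0,0,0,0,0,0],[0,0,0,0,0,0,0],[0,0,0,0,0,0,0],[0,0,0,0,0,0,0]]' |tail -2; python3 -m crank '[[0,0,-2,0,0,0,0],[0,0,-4,0,0,0,0],[0,0,-3,0,0,0,0],[0,0,0,0,0,0,0]]' >/dev/null; python3 go.py 453.5 380 165 5
```

```text
ft_force: [-1.1, 0.2, 5.4]
grip_width: 0.0816
grip_force: 0.0
t 31.65 pos [ 583.1 -200.8  181.2] shift [-20.73 -55.79   1.31] turn [ 0.004 -0.007 -0.223] F [-0.2  0.  -0.5] w 87.1 g 0.0 q [-0.51  0.65  1.55  0.    0.93  1.19]
```

```bash
python3 -m crank '[[-1.4,-3.75,0,0,0,0,0],[-1.8,-4.85,0.1,0,0,0,0],[-1.8,-4.85,0.1,0,0,0,0],[-1.8,-4.85,0.1,0,0,0,0],[-1.8,-4.85,0.1,0,0,0,0]]'>/dev/null; python3 -m crank '[[-1.8,-4.85,0.1,0,0,0,0],[-1.8,-4.85,0.1,0,0,0,0],[-1.8,-4.85,0.1,0,0,0,0],[-1.8,-4.85,0.1,0,0,0,0],[-1.8,-4.85,0.1,0,0,0,0]]'>/dev/null; python3 -m crank '[[-1.8,-4.85,0,0,0,0,0],[-1.4,-3.75,0,0,0,0,0],[0,0,0,0,0,-0.12,0],[0,0,0,0,0,-0.1,0],[0,0,0,0,0,0,0]]'>/dev/null; python3 go.py 453.5 380 77 5
python3 - <<'E'
from h import *
im=cams.camera("top")[:,:,::-1];cv2.imwrite("pics/top2.png",im)
cv2.imwrite("pics/g.png",cv2.resize(im[150:245,285:420],None,fx=5,fy=5,interpolation=cv2.INTER_CUBIC))
E
```

```text
t 33.52 pos [450.7 383.  167.6] shift [0.27 0.32 9.06] turn [ 0.001  0.001 -0.004] F [ 0.9  0.1 -0.4] w 87.0 g 0.0 q [ 0.52  0.65  1.62 -0.    0.87  2.  ]
```

View pics/g.png

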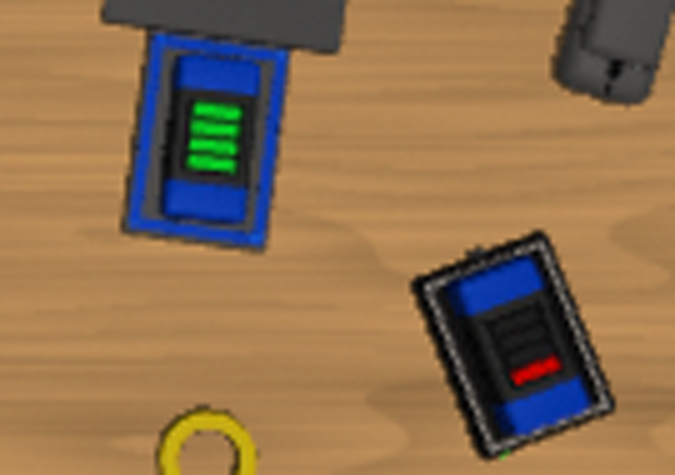

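blue_charged lies on the blue rest (crop 211,139), within a few mm and about 3° of it, and blue_spent hasn't moved. The last move is orange_spent, from the mat to the white pad.

```bash
python3 -m crank '[[0.25,0.3,4.2,0,0,0,0],[0,0,3.4,0,0,0,0],[0,0,1.3,0,0,0,0],[0,0,0,0,0,0,0]]' 25 >/dev/null; python3 go.py 453.5 380 77 5;python3 -m crank '[[0,0,0,0,0,0,1],[0,0,0,0,0,0,1],[0,0,0,0,0,0,1],[0,0,0,0,0,0,1]]' 25 |tail -2;python3 -m crank '[[0,0,0,0,0,0,1],[0,0,0,0,0,0,1]]' 25 >/dev/null; python3 go.py 453.5 380 77 5;python3 -m crank '[[0,0,-1,0,0,0,1],[0,0,-3,0,0,0,1],[0,0,-4.5,0,0,0,1],[0,0,0,0,0,0,1]]' >/dev/null; python3 go.py 473.5 4 160 20.2
```

```text
t 34.08 pos [453.8 380.   78.6] shift [-0.03 -0.01  0.16] turn [ 0.001  0.002 -0.004] F [ 0.1  0.5 -0. ] w 86.9 g 0.0 q [ 0.51  0.79  1.65 -0.    0.7   2.  ]
grip_width: 0.0548
grip_force: 0.0
t 34.83 pos [454.1 380.3  79.6] shift [-0.07  0.03  0.26] turn [-0.    -0.    -0.003] F [-0.7  0.1  2.6] w 49.5 g 25.0 q [ 0.51  0.79  1.65 -0.    0.7   2.  ]
t 35.33 pos [456.  381.5 167.9] shift [-1.42 37.77  0.64] turn [-0.002 -0.008 -0.269] F [ 0.   0.4 -1.8] w 49.8 g 25.0 q [0.51 0.65 1.62 0.   0.86 2.  ]
```

```bash
python3 -m crank '[[-0.1,3,0,0,0,0,1],[-0.2,4.8,0,0,0,0,1],[-0.2,5,0,0,0,0,1],[-0.2,5,0,0,0,0,1],[-0.2,5,0,0,0,0,1]]'>/dev/null;  python3 -m crank '[[-0.2,5,0,0,0,0,1],[-0.2,5,0,0,0,0,1],[-0.1,4.5,0,0,0,0,1],[0,0.5,0,0,0,-0.13,1],[0,0,0,0,0,-0.139,1]]'>/dev/null;  python3 -m crank '[[0,0,2,0,0,0,1],[0,0,2,0,0,0,1],[0,0,0,0,0,0,1]]'>/dev/null;  python3 go.py 473.5 4 88.6 20.2
```

```text
t 36.95 pos [470.2   2.8 122.6] shift [0.36 0.01 3.4 ] turn [-0.003  0.004  0.   ] F [ 0.2 -0.2 -2.2] w 49.7 g 25.0 q [-0.23  0.63  1.95  0.    0.57  0.99]
```

```bash
python3 -m crank '[[0.35,0,2,0,0,0,1],[0,0,0.7,0,0,0,1],[0,0,0.2,0,0,0,1],[0,0,0,0,0,0,1]]'>/dev/null;  python3 go.py 473.5 4 88.6 20.2;  python3 -m crank '[[0,0,0.1,0,0,0,1],[0,0,0.1,0,0,0,1],[0,0,0,0,0,0,1]]'>/dev/null;  python3 go.py 473.5 4 88.6 20.2
```

```text
t 37.45 pos [475.1   3.7  95.6] shift [-0.14 -0.08  0.7 ] turn [ 0. -0.  0.] F [ 0.2  0.7 -2.1] w 50.2 g 25.0 q [-0.23  0.69  1.95  0.    0.5   0.99]
t 37.83 pos [475.    3.7  93.4] shift [-0.13 -0.08  0.48] turn [ 0. -0.  0.] F [-0.3 -0.3 -2. ] w 49.7 g 25.0 q [-0.23  0.69  1.95  0.    0.5   0.99]
```

```bash
python3 -m crank '[[-0.1,0,0.2,0,0,0,1],[0,0,0.1,0,0,0,1],[0,0,0,0,0,0,1]]'>/dev/null;  python3 go.py 473.5 4 88.6 20.2;  python3 -m crank '[[0,0,0.05,0,0,0,1],[0,0,0.05,0,0,0,1],[0,0,0,0,0,0,1]]'>/dev/null;  python3 go.py 473.5 4 88.6 20.2
```

```text
t 38.2 pos [474.    3.3  90.1] shift [-0.02 -0.08  0.15] turn [-0.  0.  0.] F [ 0.4  0.4 -2. ] w 49.7 g 25.0 q [-0.23  0.7   1.96  0.    0.49  0.99]
t 38.58 pos [474.1   3.3  89.2] shift [-0.03 -0.08  0.06] turn [-0.  0.  0.] F [-0.7  0.2 -1. ] w 49.6 g 25.0 q [-0.23  0.7   1.96 -0.    0.49  0.99]
```

```bash
python3 -m crank '[[0,0,0.05,0,0,0,1],[0,0,0.05,0,0,0,1],[0,0,0,0,0,0,1]]'|grep ft;python3 -m crank '[[0,0,0,0,0,0,0.9],[0,0,0,0,0,0,0],[0,0,0,0,0,0,0],[0,0,0,0,0,0,0],[0,0,0,0,0,0,0]]' |tail -2; python3 -m crank '[[0,0,-2,0,0,0,0],[0,0,-4,0,0,0,0],[0,0,-5,0,0,0,0],[0,0,-5,0,0,0,0]]' >/dev/null; python3 go.py 330 -420 250 20
```

```text
ft_force: [-1.0, 0.3, 3.3]
grip_width: 0.0815
grip_force: 0.0
t 40.08 pos [473.7   3.4 249.6] shift [-28.11  34.77  -0.04] turn [-0.     0.001  0.004] F [ 1.3 -0.6 -0.1] w 86.6 g 0.0 q [-0.23  0.39  1.85  0.    0.9   0.99]
```

```bash
python3 -m crank '[[-3.1,3.9,0,0,0,0,0],[-3.1,3.9,0,0,0,0,0],[-3.1,3.9,0,0,0,0,0],[-3.1,3.9,0,0,0,0,0],[-3.1,3.9,0,0,0,0,0]]'>/dev/null; python3 -m crank '[[-3.1,3.9,0,0,0,0,0],[-3.1,3.9,0,0,0,0,0],[-3.1,3.9,0,0,0,0,0],[-3.1,3.5,0,0,0,0,0],[0,0,0,0,0,0,0]]'>/dev/null
python3 - <<'E'
from h import *
im=cams.camera("top")[:,:,::-1]
im=im.copy();cv2.imwrite("pics/top3.png",im)
cv2.imwrite("pics/i.png",cv2.resize(im[150:250,160:350],None,fx=4,fy=4,interpolation=cv2.INTER_CUBIC))
h,s,v=cv2.split(cv2.cvtColor(im,cv2.COLOR_BGR2HSV))
g=((h>45)&(h<80)&(s>170)&(v>140)).astype(np.uint8)
for n,b in(("blue_ch",(305,160,350,200)),("or_ch",(180,165,215,210))):
    m=np.zeros_like(g);m[b[1]:b[3],b[0]:b[2]]=g[b[1]:b[3],b[0]:b[2]]
    print(n,pix2w("top",np.argwhere(m)[:,::-1],.04).mean(0),np.degrees(np.polyfit(*(lambda w:(w[:,0],w[:,1]))(pix2w("top",np.argwhere(m)[:,::-1],.04)),1)[0]))
E
```

```text
blue_ch [ 0.58093272 -0.19843642  0.04      ] -3.6950971714493535
or_ch [0.55423251 0.20284436 0.04      ] 6.188919136809137
```

View pics/i.png

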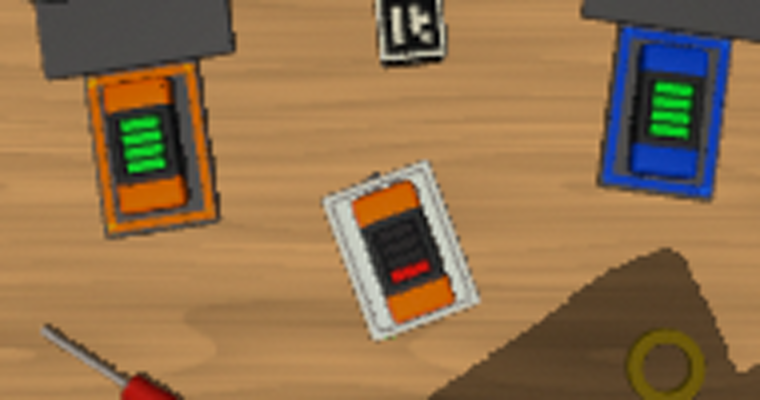

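All four packs are in place and flat: orange_charged (crop 145,145), blue_charged (670,110), orange_spent on the white pad (403,250), and blue_spent on the black pad from the earlier look. Offsets are about 3 mm and 4° at most, so I'm handing in.

```bash
python3 -c "
from rig import ticket
print(ticket.hand_in())"
```

```text
the job is handed in; nothing more can be done
None
```

The swap is done and handed in: each charged pack is on its own headset's rest, blue_spent is on the black pad and orange_spent on the white pad. All lie flat and lengthwise; the two charged packs measured within about 3 mm and 4° of their rests, and the spent ones look centred in the camera pictures.

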